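# Close the bench caliper onto a lens tube

### The arm

A 7-joint arm with a two-finger parallel gripper is mounted at the origin on the work surface. World frame = base frame: x ahead of the robot, y to its left, z up, the work surface at z = 0. Lengths are in m, angles in rad, forces in N, time in s.
With the tool pointing down it reaches from about 0.4 to 0.85 m from the base axis. Payload 10.4 kg.
Tool frame: the origin (TCP) lies on the centre line of the jaws, within the pads' length; the fingertips stand 17 mm ahead of it and the grasp point (between the pads) lies 2 mm behind it; z points along the fingers, y is the line along which they close (so a half turn about z gives the same grasp; the last joint's range is limited). The gripper opens to 85 mm and grips with 20 to 120 N. Pads are 22 mm wide; open, the fingers measure 114 mm over their backs; the gripper's body (76 mm by 85 mm) begins 54 mm behind the grasp point. The pads swing forward as they close: fully open they stand 13 mm farther back than shut.
Start: joints at [-1.149, 0.332, -0.065, 1.46, 0.022, 1.35, -0.088], TCP at [0.269, 0.564, 0.248] pointing down, gripper open.
Joint ranges: [-2.6, 2.6], [-0.5, 2.12], [-1.47, 1.34], [0.16, 2.42], [-1.27, 4.41], [0.06, 2.06], [-2.6, 2.6]. Speed limits (rad/s): [2.22, 2.22, 2.79, 2.79, 3.14, 3.14, 3.14].

### API

Orientations are given as a 3x3 rotation matrix whose columns are the frame's x, y, z axes.
In Python, from station import bot gives the robot as it stands.
- The arm moves only by the tool step_arm, never from a script. Its argument "commands" is a list of rows, each a list of 7 numbers: the opening in per cent of the stroke, from 0 (shut) to 100 (fully open), then the shift along the tool's x, y, z in m, then the turn, a rotation vector about the tool's x, y, z in degrees. In form: [[claw, dx, dy, dz, wx, wy, wz], ...]. A call has exactly 8 rows; each row shifts and turns the commanded pose from where the row before left it, along the tool's axes as they then stand; what a row does not reach is not made up. A row lasts 1/8 s, in which the tool goes at most 62.5 mm and 10.7 degrees, less where a joint would pass 70% of its speed; a pose out of reach is approached as far as the arm can. A call is refused whole if a number of a shift passes 0.0625 or a number of a turn 10.7, either way. A call with a gripper value outside its range is refused whole. The fingers move at their own pace and stop on an object; the grip force is fixed at half the most. Time passes only in rows, so rows that do not move let the fingers close, or fill a call up. It gives the time, the measured TCP pose, the force, the opening and the grip force at its end, in the units of the state.
- bot.read_state(): the state, without advancing time (a new reading comes with each control period).
- bot.grab_frame(name): name is "side" or "top" or "wrist"; returns a dict with "frame" (420x560x3 uint8, blue, green, red), "mtx" (3x3 intrinsics, pixels), "R" (3x3) and "t" (3): a world point X has camera coordinates R X + t; the wrist camera has in their place "mount" (4x4, takes a point from camera to tool coordinates, whose origin is the TCP and whose axes are the flange's). Camera axes: x right, y down, z forward; pixel columns grow to the right and rows downward; lengths in m; the calibration is good to about 2 mm. The wrist camera is an equidistant fisheye: a pixel r from the principal point sees the ray r / f radians off the axis. A picture is of the moment at which its call begins: read the wrist's pose just before it. There is no depth.
- bot.sign_off(): hands the job in; it is judged then, once.
The state is a dict: "clock": time; "q": joint angles; "joint_vel": joint speeds; "joint_torque": joint torques, N m; "position": TCP position; "ee_rot": TCP orientation; "wrist_force": force on the tool from outside, world axes, zero at the start; "ft_torque": the same for the moment, N m; "width": finger opening in m; "gripper_force": force on a finger pad.
Only numpy, scipy, OpenCV 4.12 (cv2) and the standard library are available. Lean on these libraries where they do the work, as an engineer would, in place of code of your own. Each camera call takes 0.05 s, during which the arm holds its last target. There are 200 camera calls.

### The job

Measure the hollow lens tube with the bench caliper: stand the tube upright on the caliper's plate between the open jaws and let go of it (set it down, do not drop it), then slide the moving jaw by its thumb post until both jaws bear on the tube with a light pressure of about 5 N, never so hard that the jaw cocks (a degree is too much). Let go and leave the caliper closed on the standing tube, ready to be read; leave the other things on the bench alone.

Things in the scene. Friction and masses are not known exactly. Their poses are not given: they have to be found in the camera images.
- tube_center (a point): The hollow aluminium lens tube to be measured: wall 4 mm, 90 mm tall; its outside diameter is not known exactly, somewhere from 27 to 41 mm (it is to be read off the caliper afterwards), about 0.09 kg, standing on end on the table at the start. This point is its centre, half-way up on the axis (45 mm above its foot).
- tube: The same lens tube; this origin is the centre of its foot, z up along the tube.
- gauge: Bench caliper fixed to the table, at a new place and angle each time. Dark steel plate, x -65..65, y -145..125 mm, top 8 mm above the table; the part stands on it. Origin on the table, z up. Steel beam along y at x 18..42 mm, top at 28 mm. The jaws reach from the beam toward -x. Plate free between the jaws for x -65..18 mm; a tube axis at x = -42..+6 mm is between them, -10..-15 is good.
- fixed_jaw: The fixed jaw: a steel bar 14 mm thick, fixed to the gauge, to x = -45 mm, 9..31 mm above the table. Its measuring face is the plane y = +90 mm and looks to -y; the moving jaw, as high and as long, closes toward +y. Origin and axes are the gauge's.
- carriage (a joint): Opening of the caliper in m: the gap between the jaw faces, 0 shut, 0.125 fully open, 0.08 to 0.115 at the start. The moving jaw's face is at gauge y = 0.090 m minus this. The carriage slides along the gauge's y with about 3 N of friction and stays where it is left.
- thumb_post (a point): Centre of the black thumb post that moves the carriage: 24 mm (gauge x) by 16 mm (gauge y), from 38 to 70 mm above the table; this point is 54 mm above the table, on the beam (gauge x = 30 mm), 60 mm behind the moving jaw's face (on its -y side). The carriage's flat top, 38 mm above the table, is 36 mm wide and reaches from 15 to 95 mm behind that face.
- moving_jaw: The moving jaw: a steel bar 14 mm thick on a springy pivot (28 N m/rad about the vertical) on the carriage, over the beam's middle (gauge x = 30 mm). Origin at the pivot, at the jaw face, at table height; axes as the gauge's when square. It cocks when pressed away from the beam: about 0.5 degree for 5.5 N at 45 mm from the pivot.
- rod: Bystander: solid aluminium rod, Ø30 mm, 90 mm tall, standing on end. Origin under its centre. To be left alone.
- block: Bystander: solid square aluminium block, 30 x 30 mm, 85 mm tall, standing on end. Origin under its centre. To be left alone.
- retainer: Bystander: flat dark steel retaining ring, Ø30 mm, 8 mm thick, lying among the three parts. Origin under its centre. To be left alone.
- dropper: Bystander: small amber bottle, Ø32 mm, 75 mm tall. Origin under its centre. To be left alone.
- mount_a: Bystander: aluminium mirror mount (upright frame on a foot), 45 x 55 mm, 67 mm tall. Origin under its centre. To be left alone.
- mount_b: Bystander: a second mirror mount, the same as the other. Origin under its centre. To be left alone.
- hexkeys: Bystander: yellow hex-key holder, 30 x 70 mm, 22 mm tall, with keys sticking out. Origin under its centre. To be left alone.
- driver: Bystander: screwdriver with a blue handle, lying flat. To be left alone.

How it is judged:
By the outcome, as a careful person would: the job done as asked, in the order asked, and still so for the second after the job is handed in, with the robot touching nothing.
It also fails if it takes over 64 s, if anything falls off the work surface, if the arm or the gripper's body presses on something with over 40 N, if the wrist force passes 120 N, or if a joint passes its speed limit or range.

## Working session

There is one attempt and no reset: what is moved stays moved. The work goes in short steps, Python scripts to look and compute and a tool call to move; the robot and the scene stay as the last step left them, time stands still between calls to the robot, and variables do not carry over. Pictures are saved under pics/ and viewed, at most 10 in all, crops included, and the job is handed in when it is done.

Besides the shell and the picture viewer there is one more tool, called as name(argument=value, ...) on one line, values as JSON. step_arm: Moves the arm, as the interface text tells. Its arguments: {"type":"object","properties":{"commands":{"type":"array"}},"required":["commands"]}

```bash
ls; mkdir -p pics
python3 - <<'E'
from station import bot
import cv2,pickle
s=bot.read_state();print(s)
d={}
for n in ("side","top"):
    f=bot.grab_frame(n);d[n]=f;cv2.imwrite(f"pics/{n}0.png",f["frame"]);print(n,f["mtx"],f["R"],f["t"])
f=bot.grab_frame("wrist");d["wrist"]=f;print(f["mtx"],f["mount"])
pickle.dump(d,open("f0.pkl","wb"))
E
```

```text
pics
{'clock': 0.0, 'q': array([-1.14861974,  0.33284088, -0.06469825,  1.46095047,  0.02156194,
        1.3499133 , -0.08850125]), 'joint_vel': array([-0.00200797,  0.00030283, -0.00047968, -0.00096608,  0.00197439,
       -0.00018451, -0.00014187]), 'joint_torque': array([ 9.50131944e-04, -6.25453520e+01,  4.96442209e-02, -3.91592288e+01,
        1.61685131e-02,  9.67989065e-03,  1.27657833e-05]), 'position': array([0.26874945, 0.56386868, 0.24753089]), 'ee_rot': array([[-9.02711089e-01,  4.30246849e-01, -5.82061289e-04],
       [ 4.30247242e-01,  9.02710163e-01, -1.29354556e-03],
       [-3.11112625e-05, -1.41812819e-03, -9.99998994e-01]]), 'wrist_force': array([ 0.168421  ,  0.32307067, -0.04618748]), 'ft_torque': array([ 0.0156413 , -0.02182904, -0.00116722]), 'gripper_force': 0.0, 'width': 0.08555458903671309}
side [[461.78474957   0.         284.3564125 ]
 [  0.         461.78474957 210.83118796]
 [  0.           0.           1.        ]] [[ 0.84219763 -0.53914728  0.00483443]
 [-0.33529561 -0.53074223 -0.77838907]
 [ 0.42223218  0.65393646 -0.62776356]] [-0.55000969  0.19952845  0.82332476]
top [[472.12233574   0.         278.14306835]
 [  0.         472.12233574 213.11746063]
 [  0.           0.           1.        ]] [[ 0.00829495 -0.99992571  0.00893077]
 [-0.9965673  -0.0090021  -0.08229562]
 [ 0.08236991 -0.00821747 -0.99656795]] [-0.1047394   0.58448292  1.08838267]
[[325.1922621    0.         282.15053096]
 [  0.         325.1922621  207.45031054]
 [  0.           0.           1.        ]] [[ 2.03777364e-04 -9.54996972e-01 -2.96615480e-01  7.65138666e-02]
 [ 9.99999909e-01  3.05414208e-04 -2.96317303e-04  7.05605153e-04]
 [ 3.73572709e-04 -2.96615392e-01  9.54996947e-01 -1.25555035e-01]
 [ 0.00000000e+00  0.00000000e+00  0.00000000e+00  1.00000000e+00]]
```

View pics/top0.png

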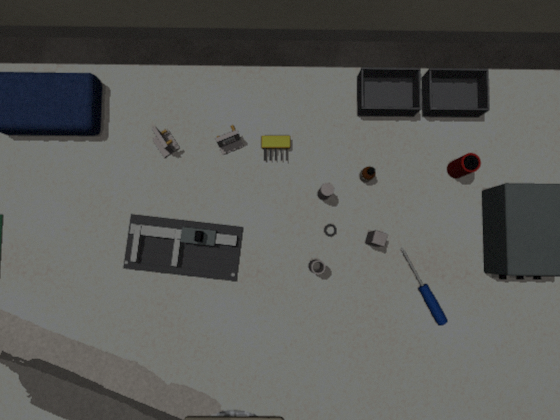

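View pics/side0.png

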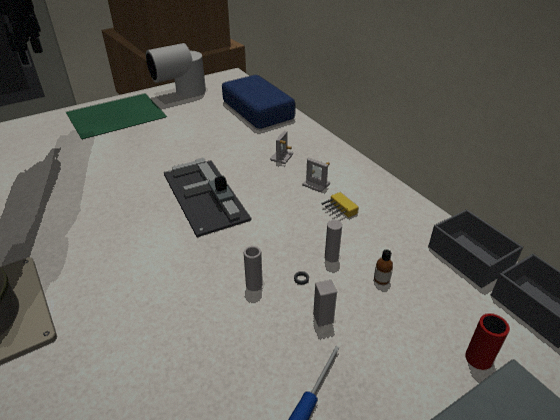

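The top view shows the tube at about (317,267), the gauge around (185,247), with the beam up, the fixed jaw at left u≈136, the moving jaw at u≈177 and the post at (199,237). The side view confirms the hollow tube at (253,270). Next I'll enlarge both.

Run:
```python
import pickle,cv2,numpy as np
d=pickle.load(open("f0.pkl","rb"))
T=d["top"]["frame"];S=d["side"]["frame"]
a=cv2.resize(T[205:290,115:250],None,fx=5,fy=5,interpolation=cv2.INTER_CUBIC)   # 675x425
b=cv2.resize(T[250:285,300:335],None,fx=5,fy=5,interpolation=cv2.INTER_CUBIC)
a=cv2.convertScaleAbs(a,alpha=1.8);b=cv2.convertScaleAbs(b,alpha=1.3)
o=np.zeros((600,800,3),np.uint8);o[:425,:675]=a;o[425:600,:175]=b
c=cv2.resize(S[240:300,235:275],None,fx=2.9,fy=2.9,interpolation=cv2.INTER_CUBIC);o[425:425+c.shape[0],200:200+c.shape[1]]=c
cv2.imwrite("pics/crop0.png",o)
```

```text
(no output)
```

View pics/crop0.png

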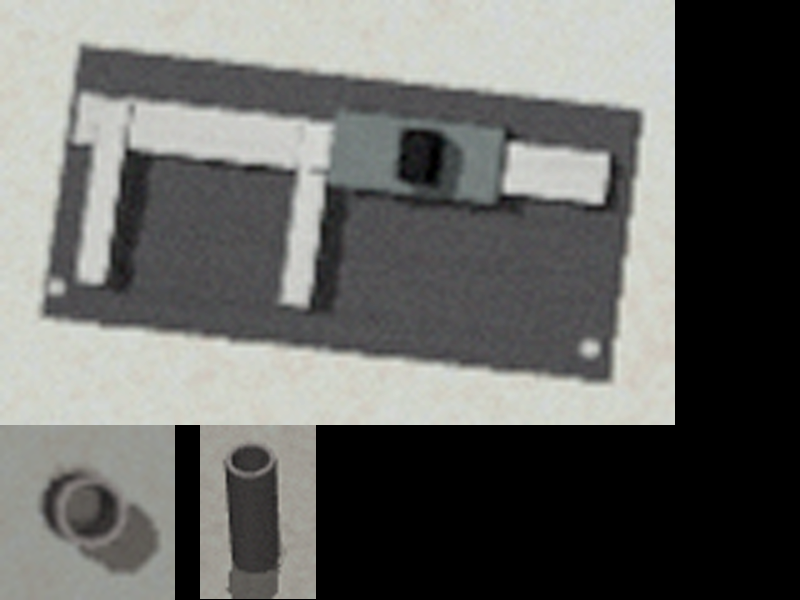

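The crop shows the plate corners at (81,45), (642,110), (610,381) and (42,317). The moving jaw's face runs (298,170)–(280,303), the fixed jaw's face runs (125,150)–(106,285), and the rim centre is at (91,509) in the top view and (249,460) in the side view.

```bash
cat > h.py <<'E'
import numpy as np
from scipy.optimize import least_squares
def ray(f,u,v):
    d=f["R"].T@np.linalg.solve(f["mtx"],[u,v,1.]);return -f["R"].T@f["t"],d
def onz(f,u,v,z):
    o,d=ray(f,u,v);return o+d*(z-o[2])/d[2]
def Rz(a): c,s=np.cos(a),np.sin(a);return np.array([[c,-s],[s,c]])
E
python3 - <<'E'
from h import *
import pickle
d=pickle.load(open("f0.pkl","rb"));T,S=d["top"],d["side"]
cr=lambda p:(115+(p[0]+.5)/5-.5,205+(p[1]+.5)/5-.5)
P=np.array([onz(T,*cr(p),.008)[:2] for p in [(81,45),(642,110),(610,381),(42,317)]])
G=np.array([(65,125),(65,-145),(-65,-145),(-65,125)])/1000
r=least_squares(lambda x:((G@Rz(x[2]).T+x[:2])-P).ravel(),[.3,.2,0]);x=r.x
print("gauge",x[:2],np.degrees(x[2]),"res mm",r.fun.round(4)*1e3)
g=lambda p,z:Rz(x[2]).T@(onz(T,*cr(p),z)[:2]-x[:2])*1e3
for p,z in [((125,150),.031),((106,285),.031),((298,170),.031),((280,303),.031),((410,156),.07),((332,150),.038),((503,160),.038)]:print(p,g(p,z).round(1))
print("tube top",onz(T,300+91.5/5-.5,250+84.5/5-.5,.09),"side",onz(S,235+49.5/2.9-.5,240+35.5/2.9-.5,.09))
E
```

```text
gauge [0.50475639 0.13448203] -6.0262466818015445 res mm [ 0.1  0.3  0.5 -0.3 -0.5  0.1 -0.1 -0.1]
(125, 150) [17.6 90.5]
(106, 285) [-45.4  90.6]
(298, 170) [17.5  9.3]
(280, 303) [-44.5   9.5]
(410, 156) [ 29.2 -48.1]
(332, 150) [28.4 -6.6]
(503, 160) [ 32.8 -85.7]
tube top [ 0.46316342 -0.18732873  0.09      ] side [ 0.46163744 -0.18773318  0.09      ]
```

step_arm(commands=[[100, 0, 0, 0, 0, 0, 10.1], [100, 0, 0, 0, 0, 0, 10.1], [100, 0, 0, 0, 0, 0, 10.1], [100, 0, 0, 0, 0, 0, 10.1], [100, 0, 0, 0, 0, 0, 10.1], [100, 0, 0, 0, 0, 0, 10.1], [100, 0, 0, 0, 0, 0, 9.9], [100, 0, 0.03, 0, 0, 0, 0]])

```text
clock: 1.15
position: [0.2963, 0.5621, 0.2482]
ee_rot: [[0.103, 0.995, -0.001], [0.995, -0.103, 0.0], [0.0, -0.001, -1.0]]
wrist_force: [0.8, -0.4, -0.5]
width: 0.0854
gripper_force: 0.0
```

step_arm(commands=[[100, -0.03, 0.03, 0, 0, 0, 0], [100, -0.04, 0.03, 0, 0, 0, 0], [100, -0.05, 0.03, 0, 0, 0, 0], [100, -0.05, 0.03, 0, 0, 0, 0], [100, -0.05, 0.03, 0, 0, 0, 0], [100, -0.05, 0.02, 0, 0, 0, 0], [100, -0.05, 0.02, 0, 0, 0, 0], [100, -0.05, 0.02, 0, 0, 0, 0]])

```text
clock: 2.15
position: [0.4692, 0.1694, 0.2483]
ee_rot: [[0.104, 0.995, 0.0], [0.995, -0.104, 0.0], [0.0, -0.0, -1.0]]
wrist_force: [1.0, -0.2, 0.5]
width: 0.0857
gripper_force: 0.0
```

step_arm(commands=[[100, -0.05, 0.01, 0, 0, 0, 0], [100, -0.05, 0.01, 0, 0, 0, 0], [100, -0.05, 0.01, 0, 0, 0, 0], [100, -0.05, 0, 0, 0, 0, 0], [100, -0.05, 0, 0, 0, 0, 0], [100, -0.04, 0, 0, 0, 0, 0], [100, -0.02, 0, 0, 0, 0, 0], [100, 0, 0, 0, 0, 0, 0]])

```text
clock: 3.15
position: [0.4661, -0.1416, 0.2483]
ee_rot: [[0.107, 0.994, -0.0], [0.994, -0.107, 0.0], [0.0, -0.0, -1.0]]
wrist_force: [0.1, 0.7, -0.2]
width: 0.085
gripper_force: 0.0
```

```bash
cat >> h.py <<'E'
GX=np.array([.50476,.13448]);GA=np.radians(-6.026);TUBE=np.array([.4625,-.1875])
def show(target=None):
    from station import bot
    s=bot.read_state();R=s["ee_rot"];p=s["position"]
    print("t",round(s["clock"],2),"p",p.round(4),"yaw",np.degrees(np.arctan2(R[1,0],R[0,0])).round(2),"tilt",np.degrees(R[:2,2]).round(2),"w",round(s["width"],4),"gf",round(s["gripper_force"],1))
    print("gauge xy mm",(Rz(GA).T@(p[:2]-GX)*1e3).round(1),"F gauge",(Rz(GA).T@s["wrist_force"][:2]).round(2),s["wrist_force"][2].round(2))
    if target is not None:print("tool shift mm",(R.T@(np.array(target)-p)*1e3).round(1))
    return s
E
python3 -c "
from h import *
show([.4625,-.1875,.07])
from station import bot;import cv2
f=bot.grab_frame('wrist');cv2.imwrite('pics/w1.png',f['frame'])"
```

```text
t 3.15 p [ 0.4661 -0.1416  0.2483] yaw 83.84 tilt [-0.  0.] w 0.085 gf 0.0
gauge xy mm [  -9.5 -278.6] F gauge [0.06 0.72] -0.2
tool shift mm [-46.1   1.3 178.3]
```

View pics/w1.png

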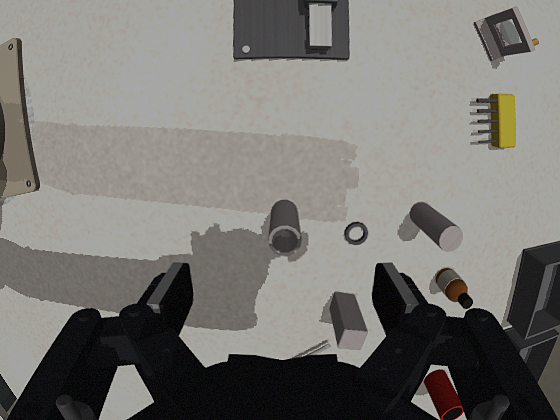

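The wrist view shows the tube's rim at about (285,239) between the fingers, with the ring at (356,233), the rod at (436,225) and the block at (347,320) all clear. I'll check the rim point against the earlier fix.

```bash
cat >> h.py <<'E'
def wr(f,s,u,v,z):
    K=f["mtx"];M=f["mount"];x=np.array([u-K[0,2],v-K[1,2]]);r=np.hypot(*x);th=r/K[0,0]
    c=np.r_[x/r*np.sin(th),np.cos(th)];R=s["ee_rot"]
    o=R@M[:3,3]+s["position"];d=R@M[:3,:3]@c;return o+d*(z-o[2])/d[2]
E
python3 -c "
from h import *
from station import bot
s=show();f=bot.grab_frame('wrist');print(wr(f,s,285,239,.09))"
```

```text
t 3.2 p [ 0.4664 -0.1401  0.2482] yaw 83.96 tilt [-0.01  0.02] w 0.0851 gf 0.0
gauge xy mm [  -9.3 -277.1] F gauge [-0.64  0.04] -0.53
[ 0.46409677 -0.18283178  0.09      ]
```

step_arm(commands=[[100, -0.023, 0.001, 0, 0, 0, 0], [100, -0.023, 0, 0, 0, 0, 0], [100, 0, 0, 0.03, 0, 0, 0], [100, 0, 0, 0.04, 0, 0, 0], [100, 0, 0, 0.04, 0, 0, 0], [100, 0, 0, 0.04, 0, 0, 0], [100, 0, 0, 0.02, 0, 0, 0], [100, 0, 0, 0.008, 0, 0, 0]])

```text
clock: 4.25
position: [0.4625, -0.1846, 0.0691]
ee_rot: [[0.102, 0.995, -0.002], [0.995, -0.102, 0.001], [0.0, -0.002, -1.0]]
wrist_force: [0.5, 0.4, 0.1]
width: 0.0857
gripper_force: 0.0
```

step_arm(commands=[[100, 0, 0, 0, 0, 0, 0], [60, 0, 0, 0, 0, 0, 0], [40, 0, 0, 0, 0, 0, 0], [30, 0, 0, 0, 0, 0, 0], [20, 0, 0, 0, 0, 0, 0], [20, 0, 0, 0, 0, 0, 0], [20, 0, 0, 0, 0, 0, 0], [20, 0, 0, 0, 0, 0, 0]])

```text
clock: 5.25
position: [0.4631, -0.1861, 0.0709]
ee_rot: [[0.104, 0.995, 0.001], [0.995, -0.104, 0.0], [0.0, 0.001, -1.0]]
wrist_force: [-1.1, 1.4, 5.7]
width: 0.0312
gripper_force: 58.9
```

```bash
python3 -c "
from h import *
show()
from station import bot;import cv2
f=bot.grab_frame('wrist');cv2.imwrite('pics/w2.png',f['frame'])"
```

```text
t 5.25 p [ 0.4631 -0.1861  0.0709] yaw 84.01 tilt [0.05 0.02] w 0.0312 gf 58.9
gauge xy mm [  -7.7 -323.2] F gauge [-1.21  1.28] 5.68
```

View pics/w2.png

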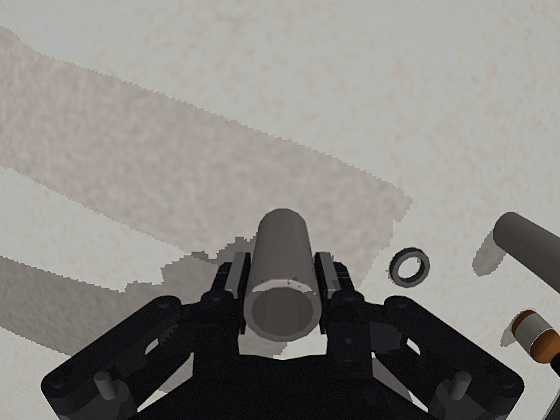

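The wrist view shows the tube held squarely between the pads, rim at about (283,310), ring untouched at (409,267). Measured width is 31 mm. Now I'll lift and carry.

step_arm(commands=[[20, 0, 0, -0.01, 0, 0, 0], [20, 0, 0, -0.02, 0, 0, 0], [20, 0, 0, -0.03, 0, 0, 0], [20, 0, 0, -0.03, 0, 0, 0], [20, 0.02, 0, -0.01, 0, 0, 0], [20, 0.03, 0, 0, 0, 0, 0], [20, 0.04, 0, 0, 0, 0, 0], [20, 0.05, 0, 0, 0, 0, 0]])

```text
clock: 6.3
position: [0.4773, -0.0464, 0.171]
ee_rot: [[0.106, 0.994, 0.001], [0.994, -0.106, 0.0], [0.0, 0.001, -1.0]]
wrist_force: [0.6, -0.2, -0.9]
width: 0.0314
gripper_force: 59.4
```

step_arm(commands=[[20, 0.05, 0, 0, 0, 0, 0], [20, 0.05, 0, 0, 0, 0, 0], [20, 0.05, 0, 0, 0, 0, 0], [20, 0.04, 0, 0, 0, 0, 0], [20, 0.03, 0, 0, 0, 0, 0], [20, 0.02, 0, 0, 0, 0, 0], [20, 0, 0, 0, 0, 0, 0], [20, 0, 0, 0, 0, 0, 0]])

```text
clock: 7.3
position: [0.5025, 0.1903, 0.1704]
ee_rot: [[0.106, 0.994, 0.0], [0.994, -0.106, -0.001], [-0.0, 0.0, -1.0]]
wrist_force: [-0.4, -1.0, -0.6]
width: 0.0309
gripper_force: 59.4
```

```bash
python3 -c "
from h import *
from station import bot;import cv2
s=show()
f=bot.grab_frame('wrist');cv2.imwrite('pics/w3.png',f['frame'])
print('rim in tool',s['ee_rot'].T@(wr(f,s,283,310,s['position'][2]+.019)-s['position']))"
```

```text
t 7.3 p [0.5025 0.1903 0.1704] yaw 83.92 tilt [ 0.   -0.03] w 0.0309 gf 59.4
gauge xy mm [-8.1 55.3] F gauge [-0.26 -1.02] -0.63
rim in tool [ 0.00108791 -0.00018466 -0.01900056]
```

View pics/w3.png

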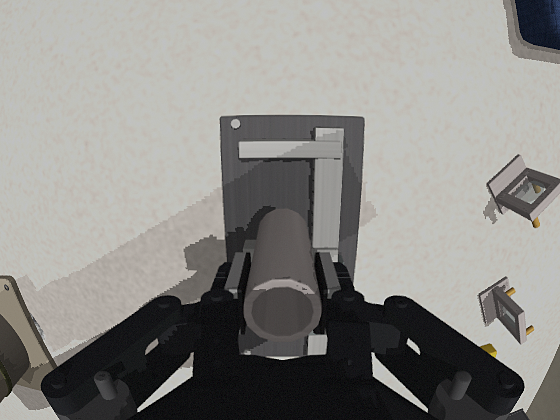

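The tube is held over the gap. The fixed jaw's face shows at v≈157 ahead of it, and the moving jaw is hidden behind the gripper. I'll shift slightly and lower.

step_arm(commands=[[20, 0.004, -0.002, 0, 0, 0, 0], [20, 0.004, -0.002, 0.01, 0, 0, 0], [20, 0, 0, 0.02, 0, 0, 0], [20, 0, 0, 0.02, 0, 0, 0], [20, 0, 0, 0.02, 0, 0, 0], [20, 0, 0, 0.01, 0, 0, 0], [20, 0, 0, 0.005, 0, 0, 0], [20, 0, 0, 0, 0, 0, 0]])

```text
clock: 8.35
position: [0.4993, 0.2003, 0.0854]
ee_rot: [[0.104, 0.995, 0.0], [0.995, -0.104, 0.0], [0.0, 0.0, -1.0]]
wrist_force: [0.7, 0.4, -0.5]
width: 0.0309
gripper_force: 59.4
```

step_arm(commands=[[20, 0, 0, 0.001, 0, 0, 0], [20, 0, 0, 0.001, 0, 0, 0], [20, 0, 0, 0.001, 0, 0, 0], [20, 0, 0, 0.001, 0, 0, 0], [20, 0, 0, 0, 0, 0, 0], [20, 0, 0, 0, 0, 0, 0], [20, 0, 0, 0, 0, 0, 0], [20, 0, 0, 0, 0, 0, 0]])

```text
clock: 9.35
position: [0.4993, 0.2002, 0.0813]
ee_rot: [[0.104, 0.995, 0.0], [0.995, -0.104, 0.0], [0.0, 0.0, -1.0]]
wrist_force: [0.1, 0.5, -0.6]
width: 0.031
gripper_force: 59.4
```

```bash
python3 -c "
from h import *
show()"
```

```text
t 9.35 p [0.4993 0.2002 0.0813] yaw 84.01 tilt [0.   0.01] w 0.031 gf 59.4
gauge xy mm [-12.4  64.8] F gauge [0.02 0.52] -0.65
```

step_arm(commands=[[20, 0, 0, 0.0005, 0, 0, 0], [20, 0, 0, 0.0005, 0, 0, 0], [20, 0, 0, 0.0005, 0, 0, 0], [20, 0, 0, 0, 0, 0, 0], [20, 0, 0, 0, 0, 0, 0], [20, 0, 0, 0, 0, 0, 0], [20, 0, 0, 0, 0, 0, 0], [20, 0, 0, 0, 0, 0, 0]])

```text
clock: 10.35
position: [0.4992, 0.2002, 0.0798]
ee_rot: [[0.104, 0.995, -0.0], [0.995, -0.104, 0.0], [0.0, -0.0, -1.0]]
wrist_force: [-0.3, -0.2, -0.4]
width: 0.0308
gripper_force: 59.4
```

step_arm(commands=[[20, 0, 0, 0.0004, 0, 0, 0], [20, 0, 0, 0.0004, 0, 0, 0], [20, 0, 0, 0, 0, 0, 0], [20, 0, 0, 0, 0, 0, 0], [20, 0, 0, 0, 0, 0, 0], [20, 0, 0, 0, 0, 0, 0], [20, 0, 0, 0, 0, 0, 0], [20, 0, 0, 0, 0, 0, 0]])

```text
clock: 11.35
position: [0.4992, 0.2002, 0.079]
ee_rot: [[0.104, 0.995, 0.0], [0.995, -0.104, 0.0], [0.0, 0.0, -1.0]]
wrist_force: [-0.3, -0.1, -0.9]
width: 0.0313
gripper_force: 59.5
```

step_arm(commands=[[20, 0, 0, 0.0004, 0, 0, 0], [20, 0, 0, 0.0004, 0, 0, 0], [20, 0, 0, 0, 0, 0, 0], [20, 0, 0, 0, 0, 0, 0], [20, 0, 0, 0, 0, 0, 0], [20, 0, 0, 0, 0, 0, 0], [20, 0, 0, 0, 0, 0, 0], [20, 0, 0, 0, 0, 0, 0]])

```text
clock: 12.35
position: [0.4994, 0.2003, 0.0789]
ee_rot: [[0.104, 0.995, 0.0], [0.995, -0.104, 0.001], [0.001, 0.0, -1.0]]
wrist_force: [-2.3, -1.3, 8.2]
width: 0.0308
gripper_force: 60.4
```

step_arm(commands=[[20, 0, 0, 0.0003, 0, 0, 0], [20, 0, 0, 0.0003, 0, 0, 0], [20, 0, 0, 0, 0, 0, 0], [20, 0, 0, 0, 0, 0, 0], [20, 0, 0, 0, 0, 0, 0], [20, 0, 0, 0, 0, 0, 0], [20, 0, 0, 0, 0, 0, 0], [20, 0, 0, 0, 0, 0, 0]])

```text
clock: 13.35
position: [0.4995, 0.2004, 0.0789]
ee_rot: [[0.104, 0.995, 0.0], [0.995, -0.104, 0.001], [0.001, 0.0, -1.0]]
wrist_force: [-5.1, -0.9, 14.8]
width: 0.0311
gripper_force: 61.0
```

Foot is on the plate. I'll relax the press and release.

step_arm(commands=[[20, 0, 0, -0.0006, 0, 0, 0], [20, 0, 0, -0.0005, 0, 0, 0], [20, 0, 0, 0, 0, 0, 0], [45, 0, 0, 0, 0, 0, 0], [60, 0, 0, 0, 0, 0, 0], [80, 0, 0, 0, 0, 0, 0], [80, 0, 0, 0, 0, 0, 0], [80, 0, 0, 0, 0, 0, 0]])

```text
clock: 14.35
position: [0.4992, 0.2002, 0.0787]
ee_rot: [[0.104, 0.995, 0.0], [0.995, -0.104, 0.0], [0.0, 0.0, -1.0]]
wrist_force: [-0.1, -0.1, 0.2]
width: 0.0685
gripper_force: 0.0
```

step_arm(commands=[[80, 0, 0, -0.005, 0, 0, 0], [80, 0, 0, -0.02, 0, 0, 0], [80, 0, 0, -0.03, 0, 0, 0], [80, 0, 0, -0.03, 0, 0, 0], [80, 0, 0, -0.02, 0, 0, 0], [80, -0.02, 0, 0, 0, 0, 0], [60, -0.03, 0.01, 0, 0, 0, 0], [40, -0.03, 0.01, 0, 0, 0, 0]])

```text
clock: 15.35
position: [0.5102, 0.1162, 0.1828]
ee_rot: [[0.105, 0.994, -0.001], [0.994, -0.105, -0.001], [-0.001, -0.001, -1.0]]
wrist_force: [0.5, -1.0, -0.4]
width: 0.035
gripper_force: 0.0
```

```bash
python3 -c "
from h import *
from station import bot;import cv2
s=show()
f=bot.grab_frame('wrist');cv2.imwrite('pics/w4.png',f['frame'])"
```

```text
t 15.35 p [0.5102 0.1162 0.1828] yaw 83.98 tilt [-0.06 -0.03] w 0.035 gf 0.0
gauge xy mm [  7.3 -17.6] F gauge [ 0.64 -0.92] -0.35
```

View pics/w4.png

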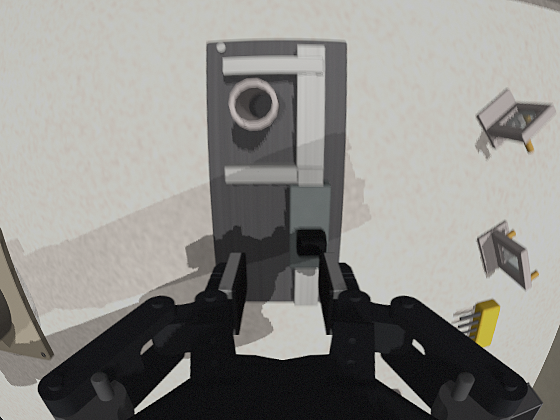

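The tube stands upright at (253,103) between the jaws, moving jaw at v≈175, post at (312,245). Next I'll go behind the post with the gripper shut.

step_arm(commands=[[0, -0.02, 0.01, 0, 0, 0, 0], [0, -0.03, 0.011, 0, 0, 0, 0], [0, -0.02, 0, 0, 0, 0, 0], [0, 0, 0, 0.02, 0, 0, 0], [0, 0, 0, 0.02, 0, 0, 0], [0, 0, 0, 0.02, 0, 0, 0], [0, 0, 0, 0, 0, 0, 0], [0, 0, 0, 0, 0, 0, 0]])

```text
clock: 16.4
position: [0.5244, 0.0466, 0.1243]
ee_rot: [[0.105, 0.995, 0.0], [0.995, -0.105, 0.0], [0.0, 0.0, -1.0]]
wrist_force: [0.1, 0.1, -0.6]
width: -0.0003
gripper_force: 0.0
```

```bash
python3 -c "
from h import *
from station import bot;import cv2
s=show()
f=bot.grab_frame('wrist');cv2.imwrite('pics/w5.png',f['frame'])"
```

```text
t 16.4 p [0.5244 0.0466 0.1243] yaw 84.0 tilt [0.02 0.01] w -0.0003 gf 0.0
gauge xy mm [ 28.7 -85.4] F gauge [0.07 0.1 ] -0.55
```

View pics/w5.png

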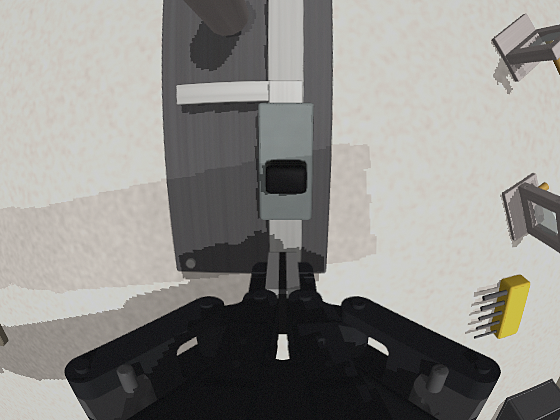

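The shut fingers (285,270) are aligned behind the post (286,177). I'll descend and approach.

step_arm(commands=[[0, 0, 0, 0.02, 0, 0, 0], [0, 0, 0, 0.02, 0, 0, 0], [0, 0, 0, 0.01, 0, 0, 0], [0, 0, 0, 0.004, 0, 0, 0], [0, 0.004, 0, 0, 0, 0, 0], [0, 0.004, 0, 0, 0, 0, 0], [0, 0, 0, 0, 0, 0, 0], [0, 0, 0, 0, 0, 0, 0]])

```text
clock: 17.45
position: [0.5253, 0.0548, 0.0699]
ee_rot: [[0.104, 0.995, 0.0], [0.995, -0.104, 0.0], [0.0, 0.0, -1.0]]
wrist_force: [0.1, 0.6, -0.5]
width: -0.0003
gripper_force: 0.0
```

step_arm(commands=[[0, 0.003, 0, 0, 0, 0, 0], [0, 0.003, 0, 0, 0, 0, 0], [0, 0.003, 0, 0, 0, 0, 0], [0, 0.003, 0, 0, 0, 0, 0], [0, 0.003, 0, 0, 0, 0, 0], [0, 0.003, 0, 0, 0, 0, 0], [0, 0.003, 0, 0, 0, 0, 0], [0, 0.003, 0, 0, 0, 0, 0]])

```text
clock: 18.45
position: [0.5277, 0.0788, 0.0697]
ee_rot: [[0.104, 0.995, 0.0], [0.995, -0.104, 0.0], [0.0, 0.0, -1.0]]
wrist_force: [-1.3, -3.4, 0.4]
width: -0.0002
gripper_force: 1.5
```

```bash
python3 -c "
from h import *
s=show()"
```

```text
t 18.45 p [0.5277 0.0788 0.0697] yaw 84.01 tilt [0. 0.] w -0.0002 gf 1.5
gauge xy mm [ 28.7 -53. ] F gauge [-0.91 -3.55] 0.44
```

step_arm(commands=[[0, 0.003, 0, 0, 0, 0, 0], [0, 0.003, 0, 0, 0, 0, 0], [0, 0.003, 0, 0, 0, 0, 0], [0, 0.003, 0, 0, 0, 0, 0], [0, 0.003, 0, 0, 0, 0, 0], [0, 0.002, 0, 0, 0, 0, 0], [0, 0.001, 0, 0, 0, 0, 0], [0, 0.001, 0, 0, 0, 0, 0]])

```text
clock: 19.45
position: [0.5297, 0.0975, 0.0697]
ee_rot: [[0.104, 0.995, 0.0], [0.995, -0.104, 0.0], [0.0, 0.0, -1.0]]
wrist_force: [0.5, -4.2, 0.4]
width: 0.0003
gripper_force: 1.5
```

```bash
python3 -c "
from h import *
from station import bot;import cv2
s=show()
f=bot.grab_frame('wrist');cv2.imwrite('pics/w6.png',f['frame'][0:260,100:420])
f=bot.grab_frame('top');cv2.imwrite('pics/t6.png',cv2.convertScaleAbs(cv2.resize(f['frame'][205:290,115:250],None,fx=5,fy=5,interpolation=cv2.INTER_CUBIC),alpha=1.8))"
```

```text
t 19.45 p [0.5297 0.0975 0.0697] yaw 84.01 tilt [0. 0.] w 0.0003 gf 1.5
gauge xy mm [ 28.7 -34.2] F gauge [ 0.92 -4.09] 0.41
```

View pics/w6.png

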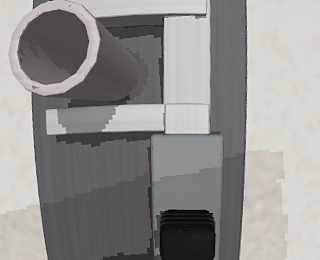

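The jaw (v≈120 in the crop) is still a few mm short of the tube's foot, and the tube stands upright. I'll advance at 1 mm/row.

step_arm(commands=[[0, 0.001, 0, 0, 0, 0, 0], [0, 0.001, 0, 0, 0, 0, 0], [0, 0.001, 0, 0, 0, 0, 0], [0, 0.001, 0, 0, 0, 0, 0], [0, 0.001, 0, 0, 0, 0, 0], [0, 0.001, 0, 0, 0, 0, 0], [0, 0.001, 0, 0, 0, 0, 0], [0, 0.001, 0, 0, 0, 0, 0]])

```text
clock: 20.55
position: [0.5305, 0.1055, 0.0697]
ee_rot: [[0.104, 0.995, 0.0], [0.995, -0.104, 0.0], [0.0, 0.0, -1.0]]
wrist_force: [1.0, -2.7, -0.7]
width: 0.0003
gripper_force: 1.8
```

step_arm(commands=[[0, 0.0005, 0, 0, 0, 0, 0], [0, 0.0005, 0, 0, 0, 0, 0], [0, 0.0005, 0, 0, 0, 0, 0], [0, 0.0005, 0, 0, 0, 0, 0], [0, 0.0005, 0, 0, 0, 0, 0], [0, 0.0005, 0, 0, 0, 0, 0], [0, 0, 0, 0, 0, 0, 0], [0, 0, 0, 0, 0, 0, 0]])

```text
clock: 21.55
position: [0.5309, 0.1086, 0.0697]
ee_rot: [[0.104, 0.995, 0.0], [0.995, -0.104, 0.0], [0.0, 0.0, -1.0]]
wrist_force: [1.2, -2.4, 0.4]
width: 0.0001
gripper_force: 1.5
```

```bash
python3 -c "
from h import *
s=show()"
```

```text
t 21.55 p [0.5309 0.1086 0.0697] yaw 84.02 tilt [0.01 0.01] w 0.0001 gf 1.5
gauge xy mm [ 28.7 -23. ] F gauge [ 1.44 -2.26] 0.39
```

step_arm(commands=[[0, 0.0002, 0, 0, 0, 0, 0], [0, 0.0002, 0, 0, 0, 0, 0], [0, 0.0002, 0, 0, 0, 0, 0], [0, 0.0002, 0, 0, 0, 0, 0], [0, 0, 0, 0, 0, 0, 0], [0, 0, 0, 0, 0, 0, 0], [0, 0, 0, 0, 0, 0, 0], [0, 0, 0, 0, 0, 0, 0]])

```text
clock: 22.55
position: [0.5309, 0.1093, 0.0697]
ee_rot: [[0.104, 0.995, 0.0], [0.995, -0.104, 0.0], [0.0, 0.0, -1.0]]
wrist_force: [0.1, -3.9, 0.4]
width: -0.0001
gripper_force: 1.7
```

step_arm(commands=[[0, 0.0002, 0, 0, 0, 0, 0], [0, 0.0002, 0, 0, 0, 0, 0], [0, 0.0002, 0, 0, 0, 0, 0], [0, 0.0002, 0, 0, 0, 0, 0], [0, 0, 0, 0, 0, 0, 0], [0, 0, 0, 0, 0, 0, 0], [0, 0, 0, 0, 0, 0, 0], [0, 0, 0, 0, 0, 0, 0]])

```text
clock: 23.55
position: [0.531, 0.1101, 0.0697]
ee_rot: [[0.104, 0.995, 0.0], [0.995, -0.104, 0.0], [0.0, 0.0, -1.0]]
wrist_force: [1.4, -1.9, -0.3]
width: 0.0
gripper_force: 1.6
```

step_arm(commands=[[0, 0.0002, 0, 0, 0, 0, 0], [0, 0.0002, 0, 0, 0, 0, 0], [0, 0.0002, 0, 0, 0, 0, 0], [0, 0.0002, 0, 0, 0, 0, 0], [0, 0, 0, 0, 0, 0, 0], [0, 0, 0, 0, 0, 0, 0], [0, 0, 0, 0, 0, 0, 0], [0, 0, 0, 0, 0, 0, 0]])

```text
clock: 24.55
position: [0.5311, 0.1108, 0.0697]
ee_rot: [[0.104, 0.995, 0.0], [0.995, -0.104, 0.0], [0.0, -0.0, -1.0]]
wrist_force: [0.4, -3.2, 0.7]
width: 0.0001
gripper_force: 1.6
```

```bash
python3 -c "
from h import *
s=show()"
```

```text
t 24.55 p [0.5311 0.1108 0.0697] yaw 84.02 tilt [0.   0.01] w 0.0001 gf 1.6
gauge xy mm [ 28.6 -20.8] F gauge [ 0.71 -3.09] 0.71
```

step_arm(commands=[[0, 0.0002, 0, 0, 0, 0, 0], [0, 0.0002, 0, 0, 0, 0, 0], [0, 0.0002, 0, 0, 0, 0, 0], [0, 0.0002, 0, 0, 0, 0, 0], [0, 0, 0, 0, 0, 0, 0], [0, 0, 0, 0, 0, 0, 0], [0, 0, 0, 0, 0, 0, 0], [0, 0, 0, 0, 0, 0, 0]])

```text
clock: 25.55
position: [0.5312, 0.1116, 0.0697]
ee_rot: [[0.104, 0.995, 0.0], [0.995, -0.104, 0.0], [0.0, 0.0, -1.0]]
wrist_force: [1.1, -2.9, -0.2]
width: 0.0003
gripper_force: 1.6
```

```bash
python3 -c "
from h import *
s=show()
from station import bot;import cv2
f=bot.grab_frame('wrist');cv2.imwrite('pics/w7.png',cv2.resize(f['frame'][0:220,100:320],None,fx=2.7,fy=2.7,interpolation=cv2.INTER_CUBIC))"
```

```text
t 25.55 p [0.5312 0.1116 0.0697] yaw 84.01 tilt [0.   0.01] w 0.0003 gf 1.6
gauge xy mm [ 28.7 -19.9] F gauge [ 1.43 -2.78] -0.18
```

View pics/w7.png

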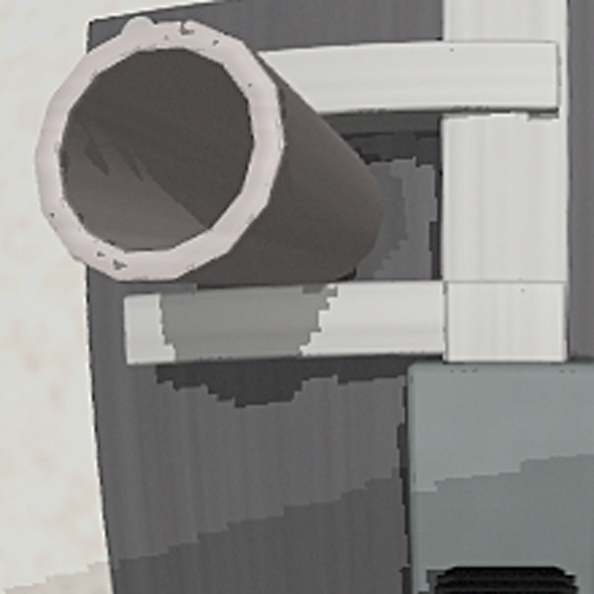

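The tube stands at the moving jaw. At crop u≈500, the moving jaw's face is at v≈282 and the fixed jaw's face at v≈113. I'll work out the remaining gap.

```bash
python3 -c "
from h import *
s=show()
from station import bot
f=bot.grab_frame('wrist')
for u,v in [(500,113),(500,282),(380,110),(380,282)]:
  p=wr(f,s,100+u/2.7,v/2.7,.031)[:2];print((Rz(GA).T@(p-GX)*1e3).round(1))"
```

```text
t 25.6 p [0.5312 0.1116 0.0697] yaw 84.02 tilt [0. 0.] w 0.0001 gf 1.6
gauge xy mm [ 28.6 -19.9] F gauge [ 1.94 -2.78] -0.17
[29.5 91.3]
[29.6 59.2]
[ 7.5 92.3]
[ 7.4 59.5]
```

step_arm(commands=[[0, 0.0002, 0, 0, 0, 0, 0], [0, 0.0002, 0, 0, 0, 0, 0], [0, 0.0002, 0, 0, 0, 0, 0], [0, 0, 0, 0, 0, 0, 0], [0, 0, 0, 0, 0, 0, 0], [0, 0, 0, 0, 0, 0, 0], [0, 0, 0, 0, 0, 0, 0], [0, 0, 0, 0, 0, 0, 0]])

```text
clock: 26.65
position: [0.5312, 0.1122, 0.0697]
ee_rot: [[0.104, 0.995, 0.0], [0.995, -0.104, 0.0], [0.0, 0.0, -1.0]]
wrist_force: [1.9, -2.9, 0.4]
width: -0.0
gripper_force: 1.7
```

step_arm(commands=[[0, 0.0002, 0, 0, 0, 0, 0], [0, 0.0002, 0, 0, 0, 0, 0], [0, 0.0002, 0, 0, 0, 0, 0], [0, 0, 0, 0, 0, 0, 0], [0, 0, 0, 0, 0, 0, 0], [0, 0, 0, 0, 0, 0, 0], [0, 0, 0, 0, 0, 0, 0], [0, 0, 0, 0, 0, 0, 0]])

```text
clock: 27.65
position: [0.5313, 0.1128, 0.0697]
ee_rot: [[0.104, 0.995, 0.0], [0.995, -0.104, 0.0], [0.0, 0.0, -1.0]]
wrist_force: [-0.0, -4.3, 0.6]
width: -0.0
gripper_force: 2.3
```

step_arm(commands=[[0, 0.0002, 0, 0, 0, 0, 0], [0, 0.0001, 0, 0, 0, 0, 0], [0, 0, 0, 0, 0, 0, 0], [0, 0, 0, 0, 0, 0, 0], [0, 0, 0, 0, 0, 0, 0], [0, 0, 0, 0, 0, 0, 0], [0, 0, 0, 0, 0, 0, 0], [0, 0, 0, 0, 0, 0, 0]])

```text
clock: 28.65
position: [0.5313, 0.1129, 0.0697]
ee_rot: [[0.105, 0.995, -0.0], [0.995, -0.105, -0.0], [-0.0, -0.0, -1.0]]
wrist_force: [0.2, -5.8, 2.3]
width: 0.0
gripper_force: 2.7
```

```bash
python3 -c "
from h import *
s=show()"
```

```text
t 28.65 p [0.5313 0.1129 0.0697] yaw 84.0 tilt [-0.01 -0.01] w 0.0 gf 2.7
gauge xy mm [ 28.6 -18.7] F gauge [ 0.79 -5.71] 2.28
```

step_arm(commands=[[0, 0.0002, 0, 0, 0, 0, 0], [0, 0, 0, 0, 0, 0, 0], [0, 0, 0, 0, 0, 0, 0], [0, 0, 0, 0, 0, 0, 0], [0, 0, 0, 0, 0, 0, 0], [0, 0, 0, 0, 0, 0, 0], [0, 0, 0, 0, 0, 0, 0], [0, 0, 0, 0, 0, 0, 0]])

```text
clock: 29.65
position: [0.5313, 0.1129, 0.0697]
ee_rot: [[0.105, 0.995, -0.0], [0.995, -0.105, -0.0], [-0.0, -0.0, -1.0]]
wrist_force: [-0.2, -6.6, 1.5]
width: 0.0002
gripper_force: 2.9
```

step_arm(commands=[[0, 0, 0, 0, 0, 0, 0], [0, 0, 0, 0, 0, 0, 0], [0, 0, 0, 0, 0, 0, 0], [0, 0, 0, 0, 0, 0, 0], [0, 0, 0, 0, 0, 0, 0], [0, 0, 0, 0, 0, 0, 0], [0, 0, 0, 0, 0, 0, 0], [0, 0, 0, 0, 0, 0, 0]])

```text
clock: 30.65
position: [0.5313, 0.1129, 0.0697]
ee_rot: [[0.105, 0.995, -0.0], [0.995, -0.105, -0.0], [-0.0, -0.0, -1.0]]
wrist_force: [0.2, -5.7, 1.4]
width: -0.0002
gripper_force: 2.9
```

step_arm(commands=[[0, 0.0002, 0, 0, 0, 0, 0], [0, 0.0001, 0, 0, 0, 0, 0], [0, 0, 0, 0, 0, 0, 0], [0, 0, 0, 0, 0, 0, 0], [0, 0, 0, 0, 0, 0, 0], [0, 0, 0, 0, 0, 0, 0], [0, 0, 0, 0, 0, 0, 0], [0, 0, 0, 0, 0, 0, 0]])

```text
clock: 31.65
position: [0.5313, 0.113, 0.0697]
ee_rot: [[0.105, 0.994, -0.0], [0.994, -0.105, -0.001], [-0.001, -0.0, -1.0]]
wrist_force: [1.2, -6.5, 1.4]
width: 0.0001
gripper_force: 3.2
```

step_arm(commands=[[0, 0, 0, 0, 0, 0, 0], [0, 0, 0, 0, 0, 0, 0], [0, 0, 0, 0, 0, 0, 0], [0, 0, 0, 0, 0, 0, 0], [0, 0, 0, 0, 0, 0, 0], [0, 0, 0, 0, 0, 0, 0], [0, 0, 0, 0, 0, 0, 0], [0, 0, 0, 0, 0, 0, 0]])

```text
clock: 32.65
position: [0.5313, 0.113, 0.0697]
ee_rot: [[0.105, 0.995, -0.0], [0.995, -0.105, -0.001], [-0.001, -0.0, -1.0]]
wrist_force: [0.5, -6.2, 1.6]
width: -0.0001
gripper_force: 3.2
```

step_arm(commands=[[0, 0.0002, 0, 0, 0, 0, 0], [0, 0.0002, 0, 0, 0, 0, 0], [0, 0.0001, 0, 0, 0, 0, 0], [0, 0, 0, 0, 0, 0, 0], [0, 0, 0, 0, 0, 0, 0], [0, 0, 0, 0, 0, 0, 0], [0, 0, 0, 0, 0, 0, 0], [0, 0, 0, 0, 0, 0, 0]])

```text
clock: 33.65
position: [0.5313, 0.1131, 0.0697]
ee_rot: [[0.105, 0.994, -0.0], [0.994, -0.105, -0.001], [-0.001, -0.0, -1.0]]
wrist_force: [0.8, -7.6, 2.0]
width: -0.0001
gripper_force: 3.8
```

```bash
python3 -c "
from h import *
s=show();print(s['ft_torque'])"
```

```text
t 33.65 p [0.5313 0.1131 0.0697] yaw 83.97 tilt [-0.02 -0.05] w -0.0001 gf 3.8
gauge xy mm [ 28.7 -18.5] F gauge [ 1.6  -7.52] 2.03
[-1.69278614  0.0559928  -0.0203576 ]
```

step_arm(commands=[[0, 0.0002, 0, 0, 0, 0, 0], [0, 0.0001, 0, 0, 0, 0, 0], [0, 0, 0, 0, 0, 0, 0], [0, 0, 0, 0, 0, 0, 0], [0, 0, 0, 0, 0, 0, 0], [0, 0, 0, 0, 0, 0, 0], [0, 0, 0, 0, 0, 0, 0], [0, 0, 0, 0, 0, 0, 0]])

```text
clock: 34.65
position: [0.5313, 0.1132, 0.0697]
ee_rot: [[0.105, 0.994, -0.0], [0.994, -0.105, -0.001], [-0.001, -0.0, -1.0]]
wrist_force: [-0.3, -7.7, 2.3]
width: -0.0003
gripper_force: 4.2
```

That's about 8.2 N of push, 3 N of it friction, so roughly 5 N on the tube. I'll back off straight, then rise.

step_arm(commands=[[0, -0.001, 0, 0, 0, 0, 0], [0, -0.003, 0, 0, 0, 0, 0], [0, -0.01, 0, 0, 0, 0, 0], [0, -0.01, 0, 0, 0, 0, 0], [0, 0, 0, -0.02, 0, 0, 0], [0, 0, 0, -0.04, 0, 0, 0], [0, 0, 0, -0.04, 0, 0, 0], [0, 0, 0, 0, 0, 0, 0]])

```text
clock: 35.65
position: [0.5305, 0.0903, 0.1727]
ee_rot: [[0.105, 0.994, 0.005], [0.994, -0.105, 0.003], [0.003, 0.005, -1.0]]
wrist_force: [0.6, -0.5, 0.4]
width: 0.0004
gripper_force: 0.0
```

step_arm(commands=[[0, -0.02, 0, 0, 0, 0, 0], [0, -0.04, 0, 0, 0, 0, 0], [0, -0.04, 0, 0, 0, 0, 0], [0, 0, 0, 0, 0, 0, 0], [0, 0, 0, 0, 0, 0, 0], [0, 0, 0, 0, 0, 0, 0], [0, 0, 0, 0, 0, 0, 0], [0, 0, 0, 0, 0, 0, 0]])

```text
clock: 36.65
position: [0.5185, -0.0085, 0.1696]
ee_rot: [[0.103, 0.995, -0.0], [0.995, -0.103, 0.0], [0.0, -0.0, -1.0]]
wrist_force: [0.5, -0.5, -0.4]
width: -0.0001
gripper_force: 0.0
```

```bash
python3 -c "
from h import *
from station import bot;import cv2
s=show()
f=bot.grab_frame('wrist')['frame'];cv2.imwrite('pics/w8.png',cv2.resize(f[0:260,150:420],None,fx=2.2,fy=2.2,interpolation=cv2.INTER_CUBIC))"
```

```text
t 36.65 p [ 0.5185 -0.0085  0.1696] yaw 84.06 tilt [-0.01  0.  ] w -0.0001 gf 0.0
gauge xy mm [  28.7 -140.8] F gauge [ 0.51 -0.41] -0.4
```

View pics/w8.png

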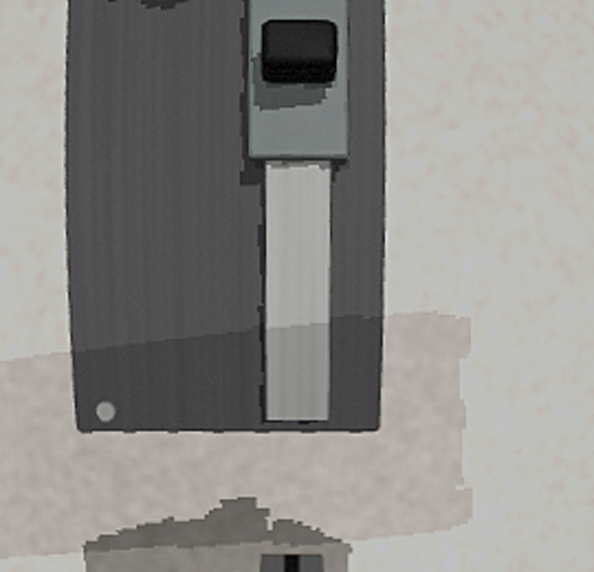

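The carriage stayed where I left it and the gripper is clear. That was my 11th picture, one over the limit of 10, so the last check that the tube is standing will be by numbers only.

```bash
python3 -c "
from h import *
from station import bot;import cv2,pickle
T0=pickle.load(open('f0.pkl','rb'))['top']['frame'];f=bot.grab_frame('top')
m=cv2.matchTemplate(f['frame'][205:290,115:250],T0[259:275,310:327],cv2.TM_CCOEFF_NORMED);_,v,_,l=cv2.minMaxLoc(m)
p=onz(f,115+l[0]+7.9,205+l[1]+7.4,.098)[:2];print(v,l,'rim centre gauge mm',(Rz(GA).T@(p-GX)*1e3).round(1),'expect ~(-12,74.5)')"
```

```text
0.5716857314109802 (32, 8) rim centre gauge mm [51.9 42.3] expect ~(-12,74.5)
```

The template match is unreliable against the dark plate. I'll test for the bright rim ring where an upright tube must show it.

```bash
python3 -c "
from h import *
from station import bot;import cv2
f=bot.grab_frame('top');g=cv2.cvtColor(f['frame'],cv2.COLOR_BGR2GRAY)
w=np.r_[Rz(GA)@[-.012,.0745]+GX,.098];c=f['R']@w+f['t'];p=f['mtx']@c;p=p[:2]/p[2];print(p.round(1), 'r px',(f['mtx'][0,0]*.0155/c[2]).round(1))
u,v=p.round().astype(int);print(g[v-11:v+12,u-11:u+12])"
```

```text
[136.3 247.8] r px 7.1
[[125 121  98  48  49  50  48  49  80 117 119 119 119 105  69  29  25  26
   25  27  36  47  50]
 [123 115  84  49  50  47  49  51  85 117 119 117 120 106  53  27  25  26
   21  26  41  48  47]
 [123 110  80  50  51  50  51  63  97 118 117 119 114  94  38  31  24  23
   23  34  45  42  47]
 [122 108  59  46  44  47  47  72 104 115 114 115 110  84  38  28  29  29
   26  30  41  39  39]
 [123 106  55  47  46  49  53  78 105 105  94  96  96  94  79  66  42  30
   32  29  31  34  37]
 [123 107  59  46  46  53  72  95  94  80  58  55  63  78  94  96  71  32
   32  23  30  25  34]
 [123 107  55  46  49  69  96  84  54  31  31  31  31  38  53  84 101  66
   31  28  27  29  28]
 [120  95  47  49  60  90  88  44  30  29  30  30  32  27  29  60  97  93
   39  30  30  30  30]
 [115  84  47  51  80  99  63  31  28  31  29  28  31  29  30  29  70  96
   59  30  31  29  27]
 [113  80  47  49  82  98  41  27  29  29  27  33  32  28  28  28  62  91
   76  26  30  31  32]
 [107  63  49  53  86  95  38  32  29  31  29  29  27  28  28  30  52  89
   88  31  29  33  32]
 [105  53 
[... 454 characters left out ...]
 29  31  31  32  29]
 [ 81  49  48  46  47  56  86 108 105  91  79  77  80  87  97  82  51  29
   31  33  29  30  32]
 [ 60  48  48  49  46  63  97 114 107 102 106 103  91  80  50  29  30  32
   34  37  34  25  29]
 [ 56  47  48  49  46  69 105 118 114 103 106  87  34  29  24  30  33  45
   45  44  40  39  34]
 [ 57  46  45  43  46  75 111 117 119 120 121  96  27  28  25  25  36  51
   50  48  49  50  44]
 [ 54  47  47  45  46  81 117 119 118 119 121  97  33  25  22  29  31  48
   47  47  47  49  47]
 [ 47  45  47  47  45  80 118 116 119 120 114  85  28  24  23  27  34  47
   46  43  45  48  46]
 [ 47  48  49  46  49  84 119 118 118 118 106  63  28  27  22  24  32  46
   46  48  48  47  46]]
```

The rim ring is right at the predicted centre with the right radius, so the tube is upright against the fixed jaw. Handing in.

```bash
python3 -c "
from station import bot;print(bot.sign_off())"
```

```text
the job is handed in; nothing more can be done
None
```

The tube stands upright on the plate with the caliper closed on it at about 5 N by the push force (not re-measured after letting go), the gripper is clear, and the job was handed in at about 37 s; I viewed 11 pictures, one over the limit of 10.

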